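# Stand a ballasted float heavy end down in the comb cradle

### The arm

A 6-joint arm with a two-finger parallel gripper is mounted at the origin on a cart in front of the work surface, level with it; the furniture and walls round the work are solid. World frame = base frame: x ahead of the robot, y to its left, z up, the work surface at z = 0. Lengths are in mm, angles in degrees, forces in N, time in s.
With the tool pointing down it reaches from about 350 to 850 mm from the base axis. Payload 8.1 kg.
Tool frame: the origin (TCP) lies midway between the tips of the shut fingers; the grasp point (between the pads) lies 19 mm behind it; z points along the fingers, y is the line along which they close (so a half turn about z gives the same grasp; the last joint's range is limited). The gripper opens to 85 mm and grips with 20 to 120 N. Pads are 22 mm wide; open, the fingers measure 114 mm over their backs; the gripper's body (76 mm by 85 mm) begins 54 mm behind the grasp point. The pads swing forward as they close: fully open they stand 13 mm farther back than shut.
Start: joints at [67.128, 7.471, 85.268, -0, 87.261, -4.893], TCP at [185.184, 570.712, 231.292] pointing down, gripper open.
Joint ranges: [-169.43, 169.43], [-51.17, 129.36], [1.28, 143.12], [-76.62, 256.62], [0, 156.53], [-152.29, 152.29]. Speed limits (degrees/s): [136.94, 136.94, 159.86, 180, 180, 180].

### API

Orientations are given as [roll, pitch, yaw] about the fixed x, y, z axes, in that order (R = Rz(yaw) Ry(pitch) Rx(roll)).
In Python, from bench import r gives the robot as it stands. The module is installed in compiled form; this text tells all that it offers.
- The arm moves only by the tool jog_arm, never from a script. Its argument "rows" is a list of rows, each a list of 2 entries, a list of its own where there are three numbers: the shift along the tool's x, y, z in mm, then the turn, a rotation vector about the tool's x, y, z in rad. A call has 1 to 10 rows; each row is the pose to reach, as a shift and turn from the pose commanded when the call began, along the tool's axes at that moment; what a row does not reach only later rows make up. A row lasts 1/10 s, in which the tool goes at most 50 mm and 8.59 degrees, less where a joint would pass 70% of its speed; a pose out of reach is approached as far as the arm can. A call with a gripper value outside its range is refused whole. "grip" is the finger opening in mm, from 0 to 85.4, set as the call begins (left out, the last holds). The fingers move at their own pace and stop on an object; "force" is the grip in N (left out, the last holds). Time passes only in rows, so rows that repeat a pose let the fingers close. It gives the time, the measured TCP pose, the force, the opening and the grip force at its end, in the units of the state.
- r.sense(): the state, without advancing time (a new reading comes with each control period).
- r.snapshot(name): name is "scene" or "top"; returns (picture, depth): 480x640x3 uint8, blue, green, red; 480x640 float32, mm along the optical axis (not along the pixel's ray), 0 where there is no reading.
- r.camera_params(name): a dict with "fx", "fy", "cx", "cy" (pixels), "dist_coeffs" ([k1, k2, p1, p2, k3] as OpenCV has them; the pictures are not rectified), "pose" (4x4, takes a point from camera to world coordinates). Camera axes: x right, y down, z forward; pixel columns grow to the right and rows downward; lengths in mm; the calibration is good to about 2 mm. A picture is of the moment at which its call begins. camera_params takes no time and is no camera call.
- r.hand_in(): hands the job in; it is judged then, once.
The state is a dict: "time": time; "joint_pos": joint angles; "qd": joint speeds; "joint_efforts": joint torques, N m; "tool_pos": TCP position; "tcp_rot": TCP orientation; "ft_force": force on the tool from outside, world axes, zero at the start; "wrist_torque": the same for the moment, N m; "finger_gap": finger opening in mm; "grip_force": force on a finger pad.
Only numpy, scipy, OpenCV 4.12 (cv2) and the standard library are available. Lean on these libraries where they do the work, as an engineer would, in place of code of your own. Each camera call takes 0.05 s, during which the arm holds its last target. There are 200 camera calls.

### The job

The float in the rest tray is sealed, looks the same at both ends and hides its ballast in one of them. Lift it out and feel which end is heavy, lay it down and take it again as you need, then stand it heavy end down in the swinging cradle, its teeth fully down between the cradle's fins, so that cradle and float hang upright and still once you let go. Leave the other things on the bench where they are.

Things in the scene. Friction and masses are not known exactly. Their poses are not given: they have to be found in the camera images.
- float_mid (a point): Centre (half-way up) of the loose float: grey bar 130 mm long (own x), 28 wide (own y), 40 high as it lies (own z up), 0.4 kg, black panels and aluminium bands. Both ends look alike, but a sealed 0.3 kg slug sits 30 mm from the centre towards one end, by chance +x or -x, and stays there: held level by the middle it pulls 0.09 N m that way, and sags that way in a light grip.
- float_end (a point): Centre of the float's +x end face (heavy or light by chance), 65 mm from its centre; axes as float_mid. The last 20 mm at both ends is a comb of three teeth, each 6 mm thick, stacked along own z at -17, 0 and +17 mm from the centre, with two slots 11 mm wide between them that run right through along own y.
- nest: Fixed rest tray, plate 160 x 100 x 6 mm, origin under its centre. The float lies on the plate, centred, along the tray's own x. At each end is a cheek 60 mm wide, 64 mm high (inner face 71 mm from the centre); small ears (26 mm high, from 60 mm outwards) flank the float's tips. The sides between are open.
- stand: Fixed stand of the cradle, base 100 x 100 x 8 mm, origin under its centre. Two posts, 26 mm wide along own x, 28 to 34 mm from the centre either way along own y, carry the pivots (axis along own y, 77 mm above the bench); post tops 83 mm, bolt ends out to 38 mm along y.
- cradle_seat (a point): Centre of the cradle's floor (top face), 22 mm above the bench at rest, own z up, own y along the pivot. Four fins 7 mm thick, 17 high, 34 long along y stand at x = -25.5, -8.5, 8.5, 25.5 mm: the float's teeth go between them (float z along cradle x, either way, 2 mm play a side) down to the floor; the seated float's centre is 65 mm above the floor.
- cradle_arms (a point): Point on the pivot axis, 55 mm above the cradle's floor, midway between the cradle's two arms; axes as cradle_seat. The arms (24 mm wide along x, inner faces 17.5 mm from the centre along y) rise from the floor to about 15 mm above the pivot, with flared tops, and guide the float's 28 mm width.
- cradle (a joint): Swing of the cradle about its pivot, rad; 0 = hanging upright, stops at +-0.6. It swings almost freely (empty weight 0.12 kg, hung below the pivot): with the float heavy end down it hangs upright, heavy end up it tips over.
- toggle_fixture: Toggle clamp bolted to the bench, always in the same place: base 130 mm (own x) x 80 mm (own y), 145 mm high with its raised red handle, origin at the base's centre; in the way, not used.
- tally: Round white hand counter, 44 x 50 x 27 mm, origin under its centre; bystander.
- stop: Black stop block with a thumb screw, 40 x 85 x 49 mm, origin under its centre; bystander.
- relay_box: Grey boxed relay, 108 x 136 x 48 mm, origin under its centre; bystander.
- tape_roll: Brown tape roll lying flat, 104 mm across, 48 mm high, origin under its centre; bystander.
- marker: Marker pen lying on the bench, 131 mm long along own y, 14 mm thick, origin under its centre; bystander.
- glue: Glue bottle standing, 49 mm across, 128 mm high, origin under its centre; bystander.

How it is judged:
By the outcome, as a careful person would: the job done as asked, in the order asked, and still so for the second after the job is handed in, with the robot touching nothing.
It also fails if it takes over 70 s, if anything falls off the work surface, if the arm or the gripper's body presses on something with over 40 N, if the wrist force passes 120 N, or if a joint passes its speed limit or range.

## Working session

There is one attempt and no reset: what is moved stays moved. The work goes in short steps, Python scripts to look and compute and a tool call to move; the robot and the scene stay as the last step left them, time stands still between calls to the robot, and variables do not carry over. Pictures are saved under pics/ and viewed, at most 10 in all, crops included, and the job is handed in when it is done.

Besides the shell and the picture viewer there is one more tool, called as name(argument=value, ...) on one line, values as JSON. jog_arm: Moves the arm, as the interface text tells. Its arguments: {"type":"object","properties":{"rows":{"type":"array"},"grip":{"type":"number"},"force":{"type":"number"}},"required":["rows"]}

```bash
mkdir -p pics; cat > h.py <<'E'
import numpy as np, cv2
from scipy.spatial.transform import Rotation as R
from bench import r
def cam(n):
    c=r.camera_params(n); K=np.array([[c['fx'],0,c['cx']],[0,c['fy'],c['cy']],[0,0,1.]])
    return K,np.array(c['dist_coeffs'],float),np.array(c['pose'],float)
def cloud(n,d):
    K,D,T=cam(n); v,u=np.mgrid[0:480,0:640]
    p=cv2.undistortPoints(np.stack([u,v],-1).reshape(-1,1,2).astype(np.float32),K,D).reshape(480,640,2)
    P=np.dstack([p[...,0]*d,p[...,1]*d,d])
    return P@T[:3,:3].T+T[:3,3]
def plane(n,uv,z):
    K,D,T=cam(n); p=cv2.undistortPoints(np.array(uv,np.float32).reshape(-1,1,2),K,D).reshape(-1,2)
    d=np.c_[p,np.ones(len(p))]@T[:3,:3].T
    return T[:3,3]+d*((z-T[2,3])/d[:,2:])
E
python3 - <<'E'
from h import *
for n in ('scene','top'):
    im,d=r.snapshot(n); cv2.imwrite(f'pics/{n}0.png',im); np.save(n+'0.npy',d); K,D,T=cam(n); print(n,T.round(3).tolist(),K[0,0])
print(r.sense())
E
```

```text
scene [[-0.876, -0.246, 0.414, -119.52], [-0.482, 0.459, -0.747, 1332.814], [-0.006, -0.854, -0.52, 938.187], [0.0, 0.0, 0.0, 1.0]] 583.7523735787855
top [[0.022, -0.979, 0.201, 332.006], [-1.0, -0.022, -0.001, 99.118], [0.006, -0.201, -0.98, 1235.099], [0.0, 0.0, 0.0, 1.0]] 471.3636713642183
{'time': 0.1, 'joint_pos': array([ 6.71272779e+01,  7.51320822e+00,  8.53227556e+01, -4.91218672e-04,
        8.72616843e+01, -4.89287243e+00]), 'qd': array([ 0.02628294, -0.09428521, -0.11041039,  0.18740748, -0.01092628,
       -0.06415766]), 'joint_efforts': array([ 2.13588159e-03, -5.70948100e+01, -5.01946449e+01, -1.12110486e-04,
        8.04840471e-03, -5.28020541e-05]), 'tool_pos': array([184.99602833, 570.24731259, 230.32675098]), 'tcp_rot': array([-1.79902666e+02, -7.83985976e-03,  1.62020168e+02]), 'ft_force': array([ 0.62204246,  0.30470595, -0.68236792]), 'wrist_torque': array([-0.00662257,  0.02022059,  0.02156822]), 'grip_force': 0.0, 'finger_gap': 85.2586387394345}
```

View pics/top0.png

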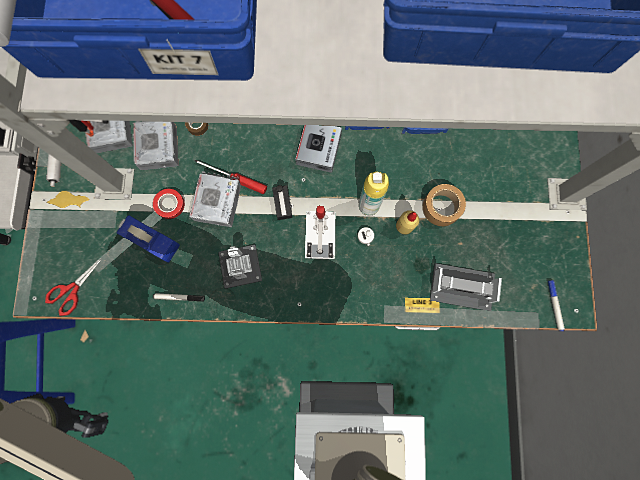

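View pics/scene0.png

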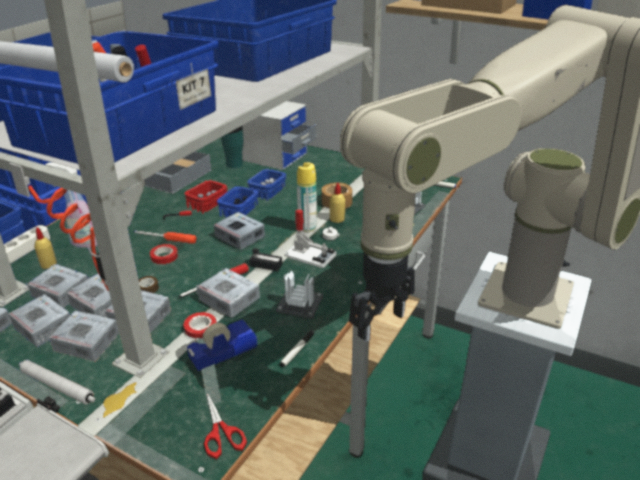

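The top view shows the tray with the float at about (465,285), the stand with the cradle at about (240,265), and the toggle clamp at (320,235). In the scene view the cradle is near (300,290), and the arm hides the tray.

```bash
python3 - <<'E'
from h import *
im=cv2.imread('pics/top0.png'); d=np.load('top0.npy')
a=cv2.resize(im[255:320,420:510],None,fx=8,fy=8,interpolation=cv2.INTER_CUBIC)[:,:720]
b=cv2.resize(im[235:300,205:275],None,fx=8,fy=8,interpolation=cv2.INTER_CUBIC)
c=np.hstack([a,b]); c=cv2.resize(c,(800,int(c.shape[0]*800/c.shape[1]))); cv2.imwrite('pics/crop1.png',c)
P=cloud('top',d)
def reg(u0,u1,v0,v1,lo,hi):
    Q=P[v0:v1,u0:u1].reshape(-1,3); return Q[(Q[:,2]>lo)&(Q[:,2]<hi)]
for nm,a in (('bench',(270,300,270,300,-50,50)),('tray cheeks',(420,510,255,320,55,80)),('float',(420,510,255,320,38,54)),('post',(205,275,235,300,70,100)),('base',(205,275,235,300,5,14)),('all tray',(420,510,255,320,12,90))):
    Q=reg(*a); r_=cv2.minAreaRect(Q[:,:2].astype(np.float32)); print(nm,len(Q),np.median(Q,0).round(1),np.array(r_[0]).round(1),np.array(r_[1]).round(1),round(r_[2],1))
E
```

```text
bench 898 [467.4 200.3   0.5] [467.9 200.6] [77.5 77.4] 1.6
tray cheeks 149 [ 471.5 -331.1   63.6] [ 471.8 -263.8] [154.   57.8] 81.2
float 670 [ 472.4 -265.4   46.2] [ 472.9 -262.1] [150.2  58.8] 81.3
post 161 [530.2 318.7  83.7] [513.9 319.3] [75.5 24.5] 12.9
base 859 [501.3 308.3   8.3] [512.4 320.1] [170.4 181.9] 2.4
all tray 1049 [ 470.6 -267.8   45.9] [ 474.5 -264.2] [154.   84.9] 81.2
```

View pics/crop1.png

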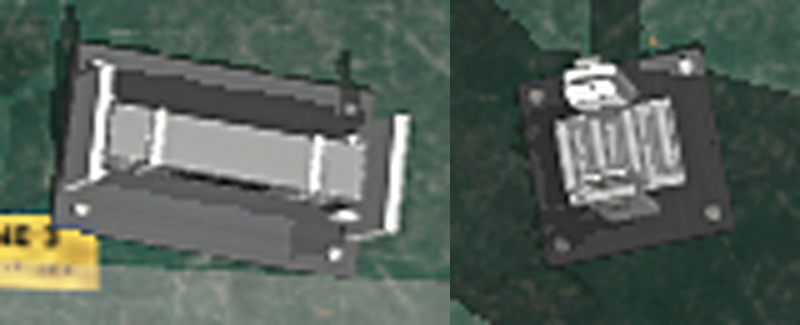

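The crop shows the float lying between the two white cheeks, with its long axis at yaw of about 81°. It also shows the cradle's fins and arms, with the pivot axis at yaw of about 13°. Next I'll go above the tray.

```bash
cat >> h.py <<'E'
def delta(pos,rpy):
    s=r.sense(); A=R.from_euler('xyz',s['tcp_rot'],degrees=True); B=R.from_euler('xyz',rpy,degrees=True)
    d=A.inv().apply(np.array(pos)-s['tool_pos']); w=(A.inv()*B).as_rotvec()
    print('shift',d.round(1),'turn',w.round(4),'rows>=',round(np.linalg.norm(d)/50,1),round(np.degrees(np.linalg.norm(w))/8.59,1))
def log():
    s=r.sense(); open('log.txt','a').write(repr([list(s['joint_pos']),list(s['tool_pos']),list(s['tcp_rot'])])+'\n')
    print({k:np.round(s[k],3).tolist() for k in ('time','joint_pos','tool_pos','tcp_rot','ft_force','wrist_torque','finger_gap','grip_force')})
E
python3 - <<'E'
from h import *
log(); delta([472.4,-263.5,150],[180,0,81.2])
# stand: base mask
d=np.load('top0.npy');P=cloud('top',d);im=cv2.imread('pics/top0.png')
sub=(slice(235,300),slice(205,275)); Q=P[sub].reshape(-1,3); g=im[sub].reshape(-1,3).astype(int)
m=(Q[:,2]>5)&(Q[:,2]<90)&(abs(Q[:,0]-514)<75)&(abs(Q[:,1]-319)<75)&((g.max(1)-g.min(1))<14)
mm=m.reshape(65,70).astype(np.uint8); n,l,st,_=cv2.connectedComponentsWithStats(mm); k=1+np.argmax(st[1:,4])
mask=l==k; c=max(cv2.findContours(mask.astype(np.uint8),0,1)[0],key=cv2.contourArea)
Q2=Q[mask.reshape(-1)]; rr=cv2.minAreaRect(Q2[Q2[:,2]<14][:,:2].astype(np.float32)); print('base',rr)
# bottom-plane rect from pixels
uv=c.reshape(-1,2)+[205,235]; print('basepx',cv2.minAreaRect(plane('top',uv,8)[:,:2].astype(np.float32)))
E
```

```text
{'time': 0.1, 'joint_pos': [67.127, 7.513, 85.323, -0.0, 87.262, -4.893], 'tool_pos': [184.996, 570.247, 230.327], 'tcp_rot': [-179.903, -0.008, 162.02], 'ft_force': [0.622, 0.305, -0.682], 'wrist_torque': [-0.007, 0.02, 0.022], 'finger_gap': 85.259, 'grip_force': 0.0}
shift [-530.7 -704.2   81.5] turn [-1.5000e-03  1.1000e-03  1.4106e+00] rows>= 17.7 9.4
base ((513.7001953125, 319.3921813964844), (100.93181610107422, 99.7401351928711), 13.367027282714844)
basepx ((516.0380859375, 319.8744812011719), (106.22443389892578, 99.7249984741211), 13.37971305847168)
```

jog_arm(rows=[[[-265, -352, 0], [0, 0, 0.7]], [[-265, -352, 0], [0, 0, 0.7]], [[-265, -352, 0], [0, 0, 0.7]], [[-265, -352, 0], [0, 0, 0.7]], [[-265, -352, 0], [0, 0, 0.7]], [[-265, -352, 0], [0, 0, 0.7]], [[-265, -352, 0], [0, 0, 0.7]], [[-265, -352, 0], [0, 0, 0.7]], [[-265, -352, 0], [0, 0, 0.7]], [[-265, -352, 0], [0, 0, 0.7]]], grip=70)

```text
time: 1.1
tool_pos: [329.8, 149.9, 231.1]
tcp_rot: [-180.0, 0.1, 121.5]
ft_force: [0.6, 0.1, -0.2]
finger_gap: 70.4
grip_force: 0.0
```

```bash
python3 - <<'E'
from h import *
log(); delta([472.4,-263.5,120],[180,0,81.2])
E
```

```text
{'time': 1.1, 'joint_pos': [16.412, -32.283, 119.455, -0.099, 92.815, -15.118], 'tool_pos': [329.808, 149.862, 231.122], 'tcp_rot': [-179.987, 0.098, 121.525], 'ft_force': [0.601, 0.088, -0.249], 'wrist_torque': [0.013, 0.009, -0.027], 'finger_gap': 70.411, 'grip_force': 0.0}
shift [-426.7  -94.6  111.9] turn [4.000e-04 1.700e-03 7.038e-01] rows>= 9.0 4.7
```

jog_arm(rows=[[[-200, -47, 0], [0, 0, 0.35]], [[-200, -47, 0], [0, 0, 0.35]], [[-200, -47, 0], [0, 0, 0.35]], [[-200, -47, 0], [0, 0, 0.35]], [[-427, -95, 112], [0, 0, 0.704]], [[-427, -95, 112], [0, 0, 0.704]], [[-427, -95, 112], [0, 0, 0.704]], [[-427, -95, 112], [0, 0, 0.704]], [[-427, -95, 112], [0, 0, 0.704]], [[-427, -95, 112], [0, 0, 0.704]]])

```text
time: 2.1
tool_pos: [472.8, -260.6, 115.2]
tcp_rot: [-179.7, -0.1, 81.4]
ft_force: [-0.3, 0.5, -0.7]
finger_gap: 70.4
grip_force: 0.0
```

```bash
python3 - <<'E'
from h import *
log(); delta([472.4,-263.5,13],[180,0,81.2])
im,d=r.snapshot('scene'); 
cv2.imwrite('pics/s1.png',im)
E
```

```text
{'time': 2.1, 'joint_pos': [-34.282, 3.441, 101.984, -0.037, 74.858, -25.72], 'tool_pos': [472.777, -260.6, 115.16], 'tcp_rot': [-179.729, -0.09, 81.448], 'ft_force': [-0.299, 0.527, -0.727], 'wrist_torque': [0.051, 0.011, 0.017], 'finger_gap': 70.399, 'grip_force': 0.0}
shift [ -3.1   0.5 102.2] turn [-0.0047 -0.0016  0.0043] rows>= 2.0 0.0
```

jog_arm(rows=[[[-1, 0, 40], [0, 0, 0]], [[-1, 0, 75], [0, 0, 0]], [[-1, 0, 90], [0, 0, 0]], [[-1, 0, 100], [0, 0, 0]], [[-1, 0, 100], [0, 0, 0]], [[-1, 0, 100], [0, 0, 0]]])

```text
time: 2.75
tool_pos: [474.7, -259.9, 21.0]
tcp_rot: [179.9, 0.1, 81.6]
ft_force: [0.7, 0.6, 0.4]
finger_gap: 70.1
grip_force: 0.0
```

jog_arm(rows=[[[0, 0, 0], [0, 0, 0]], [[0, 0, 0], [0, 0, 0]], [[0, 0, 0], [0, 0, 0]], [[0, 0, 0], [0, 0, 0]], [[0, 0, 0], [0, 0, 0]], [[0, 0, 0], [0, 0, 0]], [[0, 0, 0], [0, 0, 0]], [[0, 0, 0], [0, 0, 0]]], grip=15, force=80)

```text
time: 3.55
tool_pos: [474.5, -260.2, 20.7]
tcp_rot: [179.9, 0.0, 81.6]
ft_force: [-0.4, 1.9, 6.5]
finger_gap: 26.9
grip_force: 80.5
```

```bash
python3 - <<'E'
from h import *
log()
E
```

```text
{'time': 3.55, 'joint_pos': [-34.171, 10.324, 105.409, 0.009, 64.139, -25.745], 'tool_pos': [474.516, -260.184, 20.66], 'tcp_rot': [179.882, 0.048, 81.571], 'ft_force': [-0.366, 1.883, 6.481], 'wrist_torque': [0.121, 0.148, -0.029], 'finger_gap': 26.944, 'grip_force': 80.461}
```

jog_arm(rows=[[[0, 0, -10], [0, 0, 0]], [[0, 0, -30], [0, 0, 0]], [[0, 0, -50], [0, 0, 0]], [[0, 0, -60], [0, 0, 0]], [[0, 0, -60], [0, 0, 0]], [[0, 0, -60], [0, 0, 0]], [[0, 0, -60], [0, 0, 0]], [[0, 0, -60], [0, 0, 0]]])

```text
time: 4.35
tool_pos: [472.7, -259.0, 78.0]
tcp_rot: [-179.9, -0.1, 81.6]
ft_force: [0.2, -0.5, -5.0]
finger_gap: 26.8
grip_force: 81.3
```

```bash
python3 - <<'E'
from h import *
log()
im,d=r.snapshot('scene'); cv2.imwrite('pics/s2.png',im)
log()
E
```

```text
{'time': 4.35, 'joint_pos': [-34.171, 5.635, 103.847, -0.001, 70.649, -25.749], 'tool_pos': [472.709, -259.021, 77.981], 'tcp_rot': [-179.882, -0.056, 81.578], 'ft_force': [0.205, -0.546, -4.998], 'wrist_torque': [-0.083, 0.029, -0.033], 'finger_gap': 26.75, 'grip_force': 81.345}
{'time': 4.4, 'joint_pos': [-34.172, 5.626, 103.83, 0.001, 70.649, -25.746], 'tool_pos': [472.879, -259.141, 78.208], 'tcp_rot': [-179.905, -0.047, 81.574], 'ft_force': [0.104, -1.403, -4.738], 'wrist_torque': [-0.005, 0.062, -0.032], 'finger_gap': 26.776, 'grip_force': 81.345}
```

```bash
python3 - <<'E'
from h import *
T=[];F=[]
for i in range(20):
    im,d=r.snapshot('scene'); s=r.sense(); T.append(s['wrist_torque']); F.append(s['ft_force'])
T=np.array(T);F=np.array(F);print(T.mean(0).round(3),T.std(0).round(3),F.mean(0).round(2))
P=cloud('scene',d); m=(abs(P[...,0]-473)<110)&(abs(P[...,1]+260)<110)
v,u=np.where(m); print(u.min(),u.max(),v.min(),v.max())
cv2.imwrite('pics/s3.png',cv2.resize(im[150:330,250:490],None,fx=3.3,fy=3.3)[:600,:800])
E
```

```text
[-0.058  0.001 -0.   ] [0.028 0.027 0.041] [-0.03  0.04 -3.9 ]
357 441 7 403
```

View pics/s3.png

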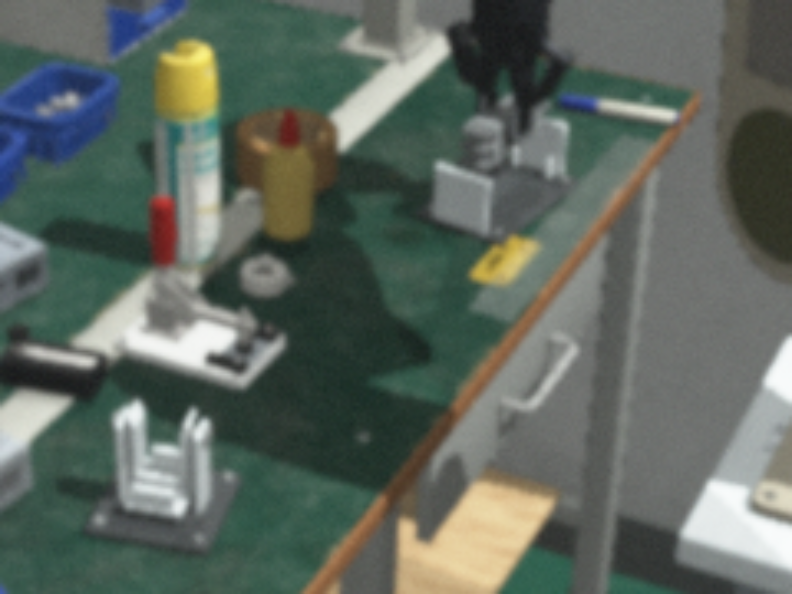

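The moment about x is −0.06 N·m, so the +y end (tool +x) seems to be the heavy one. I'll lay the float down and take it again near the other end. The moment there will confirm it, and a light grip will then let the heavy end swing down.

jog_arm(rows=[[[0, 0, 30], [0, 0, 0]], [[0, 0, 48], [0, 0, 0]], [[0, 0, 55], [0, 0, 0]], [[0, 0, 58], [0, 0, 0]], [[0, 0, 59], [0, 0, 0]], [[0, 0, 59], [0, 0, 0]], [[0, 0, 59], [0, 0, 0]]])

```text
time: 6.1
tool_pos: [474.1, -260.0, 21.2]
tcp_rot: [179.9, 0.0, 81.6]
ft_force: [0.7, 0.3, -4.5]
finger_gap: 26.5
grip_force: 81.4
```

jog_arm(rows=[[[0, 0, 0], [0, 0, 0]], [[0, 0, 0], [0, 0, 0]], [[0, 0, 0], [0, 0, 0]], [[0, 0, -20], [0, 0, 0]], [[-10, 0, -40], [0, 0, 0]], [[-40, 0, -40], [0, 0, 0]], [[-40, 0, -40], [0, 0, 0]], [[-40, 0, -40], [0, 0, 0]]], grip=55)

```text
time: 6.9
tool_pos: [467.6, -299.5, 60.5]
tcp_rot: [180.0, -0.0, 81.5]
ft_force: [-0.6, -0.1, -1.0]
finger_gap: 54.6
grip_force: 0.0
```

```bash
python3 - <<'E'
from h import *
log(); im,d=r.snapshot('scene'); cv2.imwrite('pics/s4.png',cv2.resize(im[170:230,370:430],None,fx=8,fy=8))
# +y from the float centre -263.5 by -35 along float x
u=np.array([np.cos(np.radians(81.3)),np.sin(np.radians(81.3))]); c=np.array([473.,-263.])-36*u
delta([*c,9.5],[180,0,81.5])
E
```

```text
{'time': 6.9, 'joint_pos': [-37.939, 9.2, 101.957, 0.012, 68.828, -29.445], 'tool_pos': [467.631, -299.543, 60.47], 'tcp_rot': [179.982, -0.003, 81.502], 'ft_force': [-0.571, -0.07, -0.986], 'wrist_torque': [0.034, -0.013, -0.012], 'finger_gap': 54.563, 'grip_force': 0.0}
shift [ 0.2  0.1 50.5] turn [-0.0004 -0.0006  0.0007] rows>= 1.0 0.0
```

View pics/s4.png

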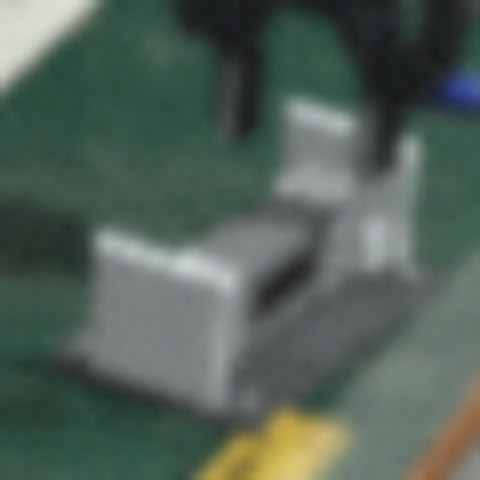

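The float lies flat in the tray again, around (260,250) in the crop, and the open fingers stand above its far end. Next I'll grip there.

jog_arm(rows=[[[0, 0, 25], [0, 0, 0]], [[0, 0, 40], [0, 0, 0]], [[0, 0, 47], [0, 0, 0]], [[0, 0, 50], [0, 0, 0]], [[0, 0, 50], [0, 0, 0]], [[0, 0, 50], [0, 0, 0]]])

```text
time: 7.55
tool_pos: [468.2, -299.4, 11.0]
tcp_rot: [179.9, 0.0, 81.6]
ft_force: [0.8, 0.3, 1.0]
finger_gap: 54.9
grip_force: 0.0
```

jog_arm(rows=[[[0, 0, 0], [0, 0, 0]], [[0, 0, 0], [0, 0, 0]], [[0, 0, 0], [0, 0, 0]], [[0, 0, 0], [0, 0, 0]], [[0, 0, 0], [0, 0, 0]], [[0, 0, 0], [0, 0, 0]]], grip=15, force=120)

```text
time: 8.15
tool_pos: [468.3, -299.6, 11.3]
tcp_rot: [179.9, 0.0, 81.6]
ft_force: [-0.6, 1.6, 6.3]
finger_gap: 26.8
grip_force: 118.7
```

jog_arm(rows=[[[0, 0, -15], [0, 0, 0]], [[0, 0, -50], [0, 0, 0]], [[0, 0, -90], [0, 0, 0]], [[0, 0, -130], [0, 0, 0]], [[0, 0, -155], [0, 0, 0]], [[0, 0, -160], [0, 0, 0]], [[0, 0, -160], [0, 0, 0]], [[0, 0, -160], [0, 0, 0]]])

```text
time: 8.95
tool_pos: [466.6, -298.3, 168.1]
tcp_rot: [-179.8, -0.1, 81.6]
ft_force: [-0.4, 0.3, -4.5]
finger_gap: 26.6
grip_force: 122.6
```

```bash
python3 - <<'E'
from h import *
T=[];F=[]
for i in range(8):
    im,d=r.snapshot('scene'); s=r.sense(); T.append(s['wrist_torque']); F.append(s['ft_force'])
T=np.array(T);F=np.array(F);print(T.mean(0).round(3),T.std(0).round(3),F.mean(0).round(2)); log()
cv2.imwrite('pics/s5.png',cv2.resize(im[130:230,350:450],None,fx=5,fy=5))
E
```

```text
[-0.219  0.043 -0.015] [0.037 0.021 0.03 ] [ 0.21  0.13 -4.09]
{'time': 9.35, 'joint_pos': [-37.897, 2.682, 96.834, -0.004, 80.533, -29.469], 'tool_pos': [467.469, -299.02, 169.751], 'tcp_rot': [-179.955, -0.021, 81.573], 'ft_force': [-0.19, 0.091, -3.603], 'wrist_torque': [-0.243, 0.026, 0.015], 'finger_gap': 26.3, 'grip_force': 122.604}
```

View pics/s5.png

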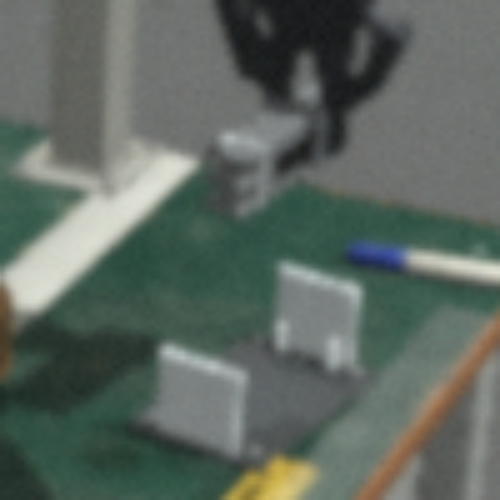

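The moment is −0.22 N·m, so the +y end is confirmed as the heavy one. Now I'll loosen the grip so that end swings down.

jog_arm(rows=[[[0, 0, -20], [0, 0, 0]], [[0, 0, -20], [0, 0, 0]], [[0, 0, -20], [0, 0, 0]], [[0, 0, -20], [0, 0, 0]], [[0, 0, -20], [0, 0, 0]], [[0, 0, -20], [0, 0, 0]], [[0, 0, -20], [0, 0, 0]], [[0, 0, -20], [0, 0, 0]], [[0, 0, -20], [0, 0, 0]], [[0, 0, -20], [0, 0, 0]]], force=20)

```text
time: 10.35
tool_pos: [467.7, -299.1, 190.3]
tcp_rot: [180.0, 0.0, 81.6]
ft_force: [0.2, 0.3, -3.9]
finger_gap: 26.7
grip_force: 122.6
```

```bash
python3 - <<'E'
from h import *
T=[];F=[]
for i in range(8):
    im,d=r.snapshot('scene'); s=r.sense(); T.append(s['wrist_torque']); F.append(s['ft_force'])
    P=cloud('scene',d).reshape(-1,3); p=s['tool_pos']
    m=(P[:,2]>75)&(P[:,2]<190)&(abs(P[:,0]-p[0])<60)&(P[:,1]>p[1]-60)&(P[:,1]<p[1]+130)
    if i%7==0: print(m.sum(),np.percentile(P[m],[1,50,99],axis=0).round(0).tolist())
T=np.array(T);F=np.array(F);print(T.mean(0).round(3),T.std(0).round(3),F.mean(0).round(2)); log()
cv2.imwrite('pics/s6.png',cv2.resize(im[110:230,350:450],None,fx=5,fy=5))
E
```

```text
34 [[449.0, -324.0, 181.0], [468.0, -217.0, 188.0], [497.0, -195.0, 190.0]]
37 [[450.0, -327.0, 184.0], [467.0, -222.0, 187.0], [495.0, -195.0, 190.0]]
[-0.231  0.034  0.002] [0.02  0.023 0.021] [-0.07  0.1  -4.11]
{'time': 10.75, 'joint_pos': [-37.895, 1.837, 95.516, 0.001, 82.646, -29.471], 'tool_pos': [467.689, -299.131, 190.29], 'tcp_rot': [179.999, -0.0, 81.576], 'ft_force': [0.487, 0.54, -4.24], 'wrist_torque': [-0.221, 0.056, 0.015], 'finger_gap': 26.65, 'grip_force': 122.62}
```

View pics/s6.png

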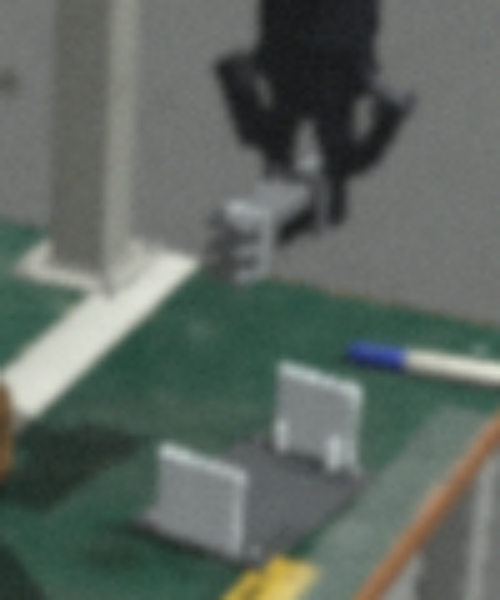

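The float is still level and the grip still reads 122 N, so the new force only takes effect together with a grip value.

jog_arm(rows=[[[0, 0, 0], [0, 0, 0]], [[0, 0, 0], [0, 0, 0]], [[0, 0, 0], [0, 0, 0]], [[0, 0, 0], [0, 0, 0]], [[0, 0, 0], [0, 0, 0]], [[0, 0, 0], [0, 0, 0]], [[0, 0, 0], [0, 0, 0]], [[0, 0, 0], [0, 0, 0]], [[0, 0, 0], [0, 0, 0]], [[0, 0, 0], [0, 0, 0]]], force=20, grip=14)

```text
time: 11.75
tool_pos: [467.7, -299.1, 190.3]
tcp_rot: [-180.0, 0.0, 81.6]
ft_force: [0.2, 0.5, -3.5]
finger_gap: 26.2
grip_force: 122.6
```

```bash
cat >> h.py <<'E'
def feel(n=8):
    T=[];F=[]
    for i in range(n):
        im,d=r.snapshot('scene'); s=r.sense(); T.append(s['wrist_torque']); F.append(s['ft_force'])
    print('T',np.mean(T,0).round(3),'F',np.mean(F,0).round(2)); return im,d
E
python3 - <<'E'
from h import *
im,d=feel(4); log()
cv2.imwrite('pics/s7.png',cv2.resize(im[110:230,350:450],None,fx=5,fy=5))
E
```

```text
T [-0.218  0.017  0.015] F [ 0.01 -0.05 -3.68]
{'time': 11.95, 'joint_pos': [-37.896, 1.835, 95.517, -0.001, 82.649, -29.475], 'tool_pos': [467.66, -299.13, 190.299], 'tcp_rot': [-179.998, -0.0, 81.58], 'ft_force': [0.108, 0.321, -3.151], 'wrist_torque': [-0.22, 0.022, 0.024], 'finger_gap': 26.565, 'grip_force': 122.622}
```

The gripper holds the force it closed with. I'll lay the float back in the tray and take it again lightly.

jog_arm(rows=[[[0, 0, 50], [0, 0, 0]], [[0, 0, 100], [0, 0, 0]], [[0, 0, 140], [0, 0, 0]], [[0, 0, 160], [0, 0, 0]], [[0, 0, 172], [0, 0, 0]], [[0, 0, 178], [0, 0, 0]], [[0, 0, 180], [0, 0, 0]], [[0, 0, 180], [0, 0, 0]], [[0, 0, 180], [0, 0, 0]]])

```text
time: 12.85
tool_pos: [468.5, -299.5, 11.6]
tcp_rot: [179.9, 0.0, 81.6]
ft_force: [-0.9, 3.0, 4.6]
finger_gap: 26.6
grip_force: 125.3
```

jog_arm(rows=[[[0, 0, 0], [0, 0, 0]], [[0, 0, 0], [0, 0, 0]], [[0, 0, 0], [0, 0, 0]]], grip=40)

```text
time: 13.15
tool_pos: [467.9, -299.4, 10.5]
tcp_rot: [180.0, 0.0, 81.6]
ft_force: [0.1, 0.6, 0.6]
finger_gap: 40.0
grip_force: 0.0
```

jog_arm(rows=[[[0, 0, 0], [0, 0, 0]], [[0, 0, 0], [0, 0, 0]], [[0, 0, 0], [0, 0, 0]], [[0, 0, 0], [0, 0, 0]], [[0, 0, 0], [0, 0, 0]], [[0, 0, 0], [0, 0, 0]]], grip=14, force=20)

```text
time: 13.75
tool_pos: [467.9, -299.3, 10.4]
tcp_rot: [180.0, 0.0, 81.6]
ft_force: [1.2, -1.6, 0.3]
finger_gap: 27.8
grip_force: 20.4
```

jog_arm(rows=[[[0, 0, -20], [0, 0, 0]], [[0, 0, -40], [0, 0, 0]], [[0, 0, -65], [0, 0, 0]], [[0, 0, -90], [0, 0, 0]], [[0, 0, -115], [0, 0, 0]], [[0, 0, -140], [0, 0, 0]], [[0, 0, -165], [0, 0, 0]], [[0, 0, -180], [0, 0, 0]], [[0, 0, -180], [0, 0, 0]], [[0, 0, -180], [0, 0, 0]]])

```text
time: 14.75
tool_pos: [467.3, -298.8, 189.0]
tcp_rot: [-179.9, -0.0, 81.6]
ft_force: [0.0, -0.4, -4.2]
finger_gap: 27.9
grip_force: 20.7
```

```bash
python3 - <<'E'
from h import *
im,d=feel(4); log()
cv2.imwrite('pics/s8.png',cv2.resize(im[110:230,350:450],None,fx=5,fy=5))
E
```

```text
T [-0.222  0.061 -0.007] F [-0.16 -0.02 -4.45]
{'time': 14.95, 'joint_pos': [-37.896, 1.924, 95.631, -0.002, 82.622, -29.474], 'tool_pos': [466.846, -298.509, 188.36], 'tcp_rot': [-179.844, -0.086, 81.579], 'ft_force': [0.177, -0.331, -4.734], 'wrist_torque': [-0.238, 0.061, 0.015], 'finger_gap': 27.765, 'grip_force': 20.718}
```

View pics/s8.png

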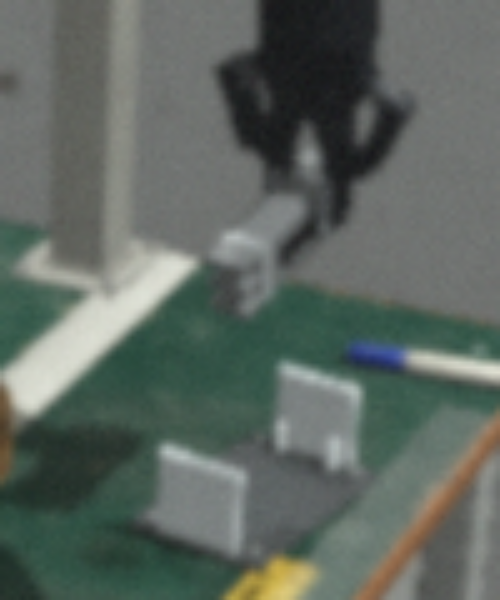

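The heavy end has sagged only partly, to around (240,280) in the crop. I'll measure the angle, then push the tip against the tray's cheek to turn the float upright.

```bash
cat >> h.py <<'E'
def angle(ax=81.5,n='scene',lo=12,hi=105):
    im,d=r.snapshot(n); s=r.sense(); P=cloud(n,d).reshape(-1,3); c=im.reshape(-1,3).astype(int)
    e=np.array([np.cos(np.radians(ax)),np.sin(np.radians(ax)),0]); f=np.array([-e[1],e[0],0]); q=P-s['tool_pos']
    g=np.c_[q@e,q@f,q[:,2]-19]
    m=(abs(g[:,1])<25)&(g[:,0]>-60)&(g[:,0]<hi)&(g[:,2]<35)&(g[:,2]>-115)&(P[:,2]>75)&(c.mean(1)>70)
    return g[m],np.where(m.reshape(480,640)),im
E
python3 - <<'E'
from h import *
g,px,im=angle()
o=np.argsort(g[:,0]); print(len(g)); print(g[o][::max(1,len(g)//45)].round(0).astype(int).tolist())
E
```

```text
386
[[-32, 16, -13], [-16, 23, 9], [-9, -6, 14], [-3, -6, 16], [3, -6, 18], [7, 16, -13], [10, 17, 2], [10, 12, 15], [13, 18, 10], [17, 17, 11], [20, -3, 14], [23, 12, -32], [25, 3, 14], [30, -5, 10], [33, 11, 5], [34, 9, 8], [37, -8, 8], [41, 6, 0], [44, 14, 6], [46, 17, -19], [49, 14, 5], [50, 1, 2], [55, -4, 5], [57, 13, -20], [59, 13, -2], [60, 15, -11], [65, 2, 0], [67, 16, -33], [69, 14, -39], [71, 14, -25], [73, -11, -7], [75, 3, -40], [77, 8, -35], [78, 17, -1], [80, 9, -23], [82, 16, -3], [84, 15, -23], [84, 10, -4], [86, -3, -7], [88, 13, -12], [89, -12, -5], [92, 4, -3], [93, 8, -5], [94, 17, -22], [95, 17, -5], [97, 15, -8], [98, -10, -11], [99, 12, -12], [105, 15, -5]]
```

jog_arm(rows=[[[0, 0, 30], [0, 0, 0]], [[0, 0, 60], [0, 0, 0]], [[0, 0, 90], [0, 0, 0]], [[0, 0, 115], [0, 0, 0]], [[0, 0, 135], [0, 0, 0]], [[0, 0, 144], [0, 0, 0]], [[0, 0, 148], [0, 0, 0]], [[0, 0, 148], [0, 0, 0]]])

```text
time: 15.8
tool_pos: [467.7, -299.2, 42.3]
tcp_rot: [-180.0, -0.0, 81.6]
ft_force: [-0.6, -0.6, -3.4]
finger_gap: 27.9
grip_force: 20.7
```

jog_arm(rows=[[[5, 0, 0], [0, 0, 0]], [[8, 0, -16], [0, 0, 0]], [[14, 0, -34], [0, 0, 0]], [[22, 0, -48], [0, 0, 0]], [[33, 0, -62], [0, 0, 0]], [[47, 0, -73], [0, 0, 0]], [[62, 0, -83], [0, 0, 0]], [[72, 0, -87], [0, 0, 0]], [[80, 0, -90], [0, 0, 0]], [[80, 0, -90], [0, 0, 0]]])

```text
time: 16.8
tool_pos: [479.5, -218.4, 132.2]
tcp_rot: [-180.0, -0.0, 81.7]
ft_force: [0.2, 0.0, -3.6]
finger_gap: 27.7
grip_force: 20.0
```

```bash
python3 - <<'E'
from h import *
feel(4); log()
im,d=r.snapshot('scene'); cv2.imwrite('pics/s9.png',cv2.resize(im[130:230,350:450],None,fx=5,fy=5))
E
```

```text
T [ 0.033 -0.009  0.02 ] F [-0.25 -0.41 -3.96]
{'time': 17.0, 'joint_pos': [-30.235, 0.318, 103.418, 0.017, 76.396, -21.811], 'tool_pos': [478.694, -219.614, 131.159], 'tcp_rot': [-179.885, -0.064, 81.572], 'ft_force': [-0.519, 0.002, -4.369], 'wrist_torque': [0.077, -0.031, -0.02], 'finger_gap': 27.869, 'grip_force': 20.044}
```

View pics/s9.png

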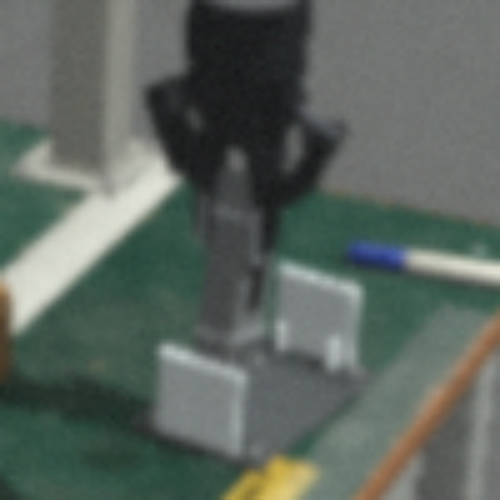

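The float now hangs nearly upright, at about (230,270) in the crop. I'll tighten the grip, raise it and measure the remaining tilt.

jog_arm(rows=[[[0, 0, 0], [0, 0, 0]], [[0, 0, 0], [0, 0, 0]], [[-5, 0, -30], [0, 0, 0]], [[-5, 0, -70], [0, 0, 0]], [[-5, 0, -110], [0, 0, 0]], [[-5, 0, -140], [0, 0, 0]], [[-5, 0, -140], [0, 0, 0]], [[-5, 0, -140], [0, 0, 0]], [[-5, 0, -140], [0, 0, 0]]], grip=12, force=100)

```text
time: 17.95
tool_pos: [477.8, -224.5, 269.9]
tcp_rot: [-179.8, -0.1, 81.6]
ft_force: [0.2, 0.6, -4.6]
finger_gap: 26.9
grip_force: 99.8
```

```bash
python3 - <<'E'
from h import *
feel(6); log()
g,px,im=angle(hi=60)
h=[]
for z in range(-110,30,10):
    k=g[(g[:,2]>=z)&(g[:,2]<z+10)&(g[:,0]>0)]
    if len(k)>2: h.append([z+5,len(k),*np.percentile(k[:,0],[10,50,90]).round(1),*np.percentile(k[:,1],[10,50,90]).round(1)])
print(*h,sep='\n')
E
```

```text
T [ 0.022 -0.02   0.018] F [-0.01  0.4  -4.23]
{'time': 18.25, 'joint_pos': [-30.726, -4.347, 93.151, -0.0, 91.289, -22.304], 'tool_pos': [478.316, -224.743, 271.308], 'tcp_rot': [-179.914, -0.035, 81.577], 'ft_force': [-0.806, 0.421, -4.626], 'wrist_torque': [-0.04, 0.022, 0.042], 'finger_gap': 26.926, 'grip_force': 99.758}
[-95, 18, np.float64(2.7), np.float64(20.0), np.float64(24.5), np.float64(-5.7), np.float64(7.2), np.float64(13.2)]
[-85, 27, np.float64(3.8), np.float64(19.8), np.float64(25.9), np.float64(-8.9), np.float64(6.1), np.float64(14.6)]
[-75, 34, np.float64(13.5), np.float64(18.8), np.float64(24.3), np.float64(-11.9), np.float64(4.4), np.float64(13.7)]
[-65, 36, np.float64(7.0), np.float64(18.6), np.float64(22.8), np.float64(-8.4), np.float64(4.9), np.float64(15.4)]
[-55, 27, np.float64(10.0), np.float64(16.1), np.float64(20.7), np.float64(-10.5), np.float64(6.8), np.float64(16.0)]
[-45, 29, np.float64(10.0), np.float64(15.4), np.float64(19.3), np.float64(-8.9), np.float64(8.5), np.float64(14.6)]
[-35, 26, np.float64(6.8), np.float64(11.5), np.float64(18.5), np.float64(-9.1), np.float64(8.7), np.float64(15.7)]
[-25, 15, np.float64(5.8), np.float64(10.3), np.float64(16.1), np.float64(-8.1), np.float64(6.2), np.float64(12.8)]
[-15, 20, np.float64(3.6), np.float64(8.2), np.float64(12.0), np.float64(-18.5), np.float64(9.4), np.float64(15.9)]
[-5, 15, np.float64(4.4), np.float64(9.2), np.float64(15.1), np.float64(-5.4), np.float64(11.1), np.float64(22.5)]
[5, 32, np.float64(3.1), np.float64(8.3), np.float64(12.2), np.float64(-19.4), np.float64(4.3), np.float64(16.9)]
[15, 16, np.float64(2.3), np.float64(7.6), np.float64(11.7), np.float64(-5.8), np.float64(-0.3), np.float64(15.3)]
[25, 3, np.float64(0.4), np.float64(0.7), np.float64(7.2), np.float64(-4.5), np.float64(1.5), np.float64(2.8)]
```

```bash
python3 - <<'E'
from h import *
delta([513.7,319.4,271],[180,0,103.4])
E
```

```text
shift [543.5 -44.8   0.9] turn [-0.0009 -0.0006 -0.3809] rows>= 10.9 2.5
```

jog_arm(rows=[[[40, -4, 0], [0, 0, -0.03]], [[80, -7, 0], [0, 0, -0.06]], [[125, -10, 0], [0, 0, -0.1]], [[170, -14, 0], [0, 0, -0.13]], [[215, -18, 0], [0, 0, -0.16]], [[260, -22, 0], [0, 0, -0.19]], [[305, -25, 0], [0, 0, -0.22]], [[350, -29, 0], [0, 0, -0.25]], [[395, -33, 0], [0, 0, -0.28]], [[440, -36, 0], [0, 0, -0.31]]])

```text
time: 19.3
tool_pos: [507.3, 217.5, 272.3]
tcp_rot: [180.0, 0.0, 99.4]
ft_force: [1.0, -0.8, -2.6]
finger_gap: 26.5
grip_force: 100.2
```

```bash
python3 - <<'E'
from h import *
log();delta([513.7,319.4,271],[180,0,103.4])
E
```

```text
{'time': 19.3, 'joint_pos': [17.893, -0.796, 89.599, -0.006, 91.175, 8.475], 'tool_pos': [507.279, 217.545, 272.344], 'tcp_rot': [179.976, 0.003, 99.418], 'ft_force': [1.045, -0.819, -2.641], 'wrist_torque': [-0.039, -0.103, 0.004], 'finger_gap': 26.525, 'grip_force': 100.245}
shift [99.4 23.   1.3] turn [ 0.0004  0.0001 -0.0695] rows>= 2.0 0.5
```

jog_arm(rows=[[[40, 9, 0], [0, 0, -0.03]], [[75, 17, 0], [0, 0, -0.05]], [[92, 21, 0], [0, 0, -0.07]], [[99, 23, 1], [0, 0, -0.07]], [[99, 23, 1], [0, 0, -0.07]], [[99, 23, 1], [0, 0, -0.07]], [[99, 23, 1], [0, 0, -0.07]], [[99, 23, 1], [0, 0, -0.07]]])

```text
time: 20.1
tool_pos: [514.5, 315.9, 271.6]
tcp_rot: [180.0, 0.0, 103.3]
ft_force: [-0.3, -0.4, -3.5]
finger_gap: 26.5
grip_force: 100.2
```

```bash
python3 - <<'E'
from h import *
feel(10); log()
g,px,im=angle(ax=103.4,hi=60)
for z in range(-110,30,10):
    k=g[(g[:,2]>=z)&(g[:,2]<z+10)]
    if len(k)>2: print(z+5,len(k),np.percentile(k[:,0],[5,25,50,75,95]).round(1),np.percentile(k[:,1],[5,50,95]).round(1))
v,u=px; u0,u1,v0,v1=u.min(),u.max(),v.min(),v.max(); print(u0,u1,v0,v1)
c=im[v0-25:v1+70,u0-40:u1+40]; f=min(800/c.shape[1],600/c.shape[0]); cv2.imwrite('pics/s10.png',cv2.resize(c,None,fx=f,fy=f,interpolation=cv2.INTER_CUBIC)); print(f)
E
```

```text
T [ 0.026  0.004 -0.004] F [-0.01 -0.05 -3.83]
{'time': 20.6, 'joint_pos': [26.799, 7.33, 81.273, -0.002, 91.399, 13.445], 'tool_pos': [514.105, 317.023, 271.294], 'tcp_rot': [-179.999, 0.002, 103.353], 'ft_force': [0.442, -0.065, -3.097], 'wrist_torque': [0.076, -0.028, -0.014], 'finger_gap': 26.622, 'grip_force': 100.248}
-95 28 [-10.1   6.4  19.8  23.6  25.1] [-12.8   5.2  13.9]
-85 69 [-11.5  16.1  20.7  24.1  26.4] [-12.3   4.8  14. ]
-75 59 [-11.1  15.9  19.8  22.2  23.8] [-12.    5.   13.9]
-65 60 [-12.2  14.7  19.2  21.1  23. ] [-13.3   4.6  13.8]
-55 57 [-12.2  13.2  16.   18.8  21.7] [-9.   5.5 14.4]
-45 51 [-3.8 13.7 15.5 17.1 19.7] [-11.6   2.6  13.6]
-35 58 [-20.5  10.6  13.3  15.2  18. ] [-11.    3.4  13.4]
-25 47 [ 8.5 10.7 13.1 14.6 17. ] [-10.6   3.3  13.7]
-15 61 [ 6.6  9.2 10.8 12.9 14.5] [-16.    0.6  20.2]
-5 62 [ 4.9  8.3 10.7 12.9 15. ] [-18.4   0.8  20.3]
5 57 [ 4.   6.3  9.  11.1 14.6] [-17.3   1.4  18.8]
15 53 [ 2.8  5.5  7.9 11.8 14.8] [-17.2   0.9  18.5]
25 43 [-31.4 -15.6   2.6   5.1   8.1] [-11.6  -4.6   7. ]
288 308 188 245
3.9473684210526314
```

View pics/s10.png

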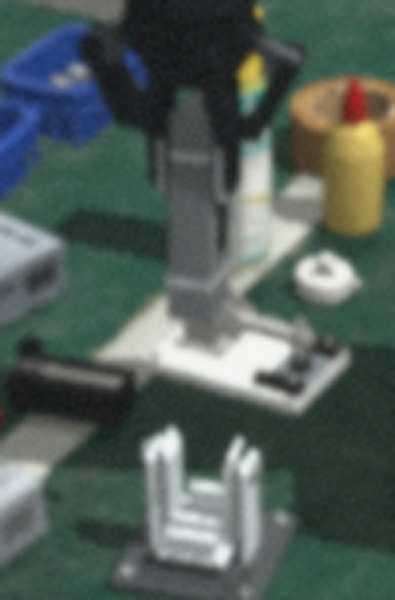

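The picture shows the float hanging nearly upright in the gripper at about (195,250), with the empty cradle below it at (205,500). I'll fit the face plane for the exact tilt, and fit the cradle's arms for the placing.

```bash
python3 - <<'E'
from h import *
from scipy.optimize import least_squares
G=[];C=[]
for i in range(6):
    g,px,im=angle(ax=103.37,hi=60); G.append(g)
    im,d=r.snapshot('scene'); C.append(cloud('scene',d).reshape(-1,3))
g=np.vstack(G); k=g[(g[:,2]>-92)&(g[:,2]<-20)&(abs(g[:,1])<11)&(g[:,0]>5)]
f=lambda p:p[0]+p[1]*k[:,2]+p[2]*k[:,1]-k[:,0]
p=least_squares(f,[15,0,0],loss='soft_l1',f_scale=1.5).x; print('face s0,slope,deg',p.round(3),np.degrees(np.arctan(-p[1])).round(2))
lo=g[(abs(g[:,1])<14)&(g[:,2]<-70)]; print('bottom z',np.percentile(lo[:,2],[1,3,6]).round(1))
# side face (own y): visible side
print('f range mid', np.percentile(g[(g[:,2]<-30)&(g[:,2]>-90)][:,1],[2,98]).round(1))
# cradle from scene, in stand frame
P=np.vstack(C); e=np.array([np.cos(np.radians(-76.63)),np.sin(np.radians(-76.63))]); q=(P[:,:2]-[513.7,319.4]); X=q@e; Y=q@[-e[1],e[0]]
m=(abs(X)<40)&(abs(Y)<45)
for z0 in (30,45,60,80,87):
    a=m&(P[:,2]>z0)&(P[:,2]<z0+7); print(z0,a.sum(),'X',np.percentile(X[a],[3,50,97]).round(1),'Y',np.percentile(Y[a],[3,25,50,75,97]).round(1))
E
```

```text
face s0,slope,deg [ 8.406 -0.168  0.009] 9.51
bottom z [-98.4 -96.4 -95.2]
f range mid [-13.5  14.5]
30 773 X [-31.2  -9.6  25.3] Y [-30.8  -6.5   4.1  14.5  32.8]
45 220 X [-15.   -7.6   7.9] Y [-31.8 -20.1  19.3  29.7  34.6]
60 218 X [-16.3  -9.1   8.5] Y [-32.4 -26.1 -15.6  27.9  33.9]
80 381 X [-16.2  -4.   10.1] Y [-35.9 -29.   20.4  30.9  38.3]
87 122 X [-15.1  -3.2   8.4] Y [-22.5 -20.7  21.6  24.   26.4]
```

jog_arm(rows=[[[0, 0, 0], [0, -0.08, 0]], [[0, 0, 0], [0, -0.155, 0]], [[0, 0, 0], [0, -0.155, 0]], [[0, 0, 0], [0, -0.155, 0]], [[0, 0, 0], [0, -0.155, 0]], [[0, 0, 0], [0, -0.155, 0]]])

```text
time: 21.85
tool_pos: [514.4, 316.5, 271.5]
tcp_rot: [180.0, 8.8, 103.3]
ft_force: [0.3, -0.2, -4.0]
finger_gap: 26.6
grip_force: 100.3
```

```bash
cat > rel.py <<'E'
from h import *
from scipy.optimize import least_squares
th=np.radians(103.37); e=np.array([np.cos(th),np.sin(th)]); f=np.array([-e[1],e[0]]); O=np.array([513.7,319.4])
def rel(zlo,zhi,n=6,z=None):
    Q=[]
    for i in range(n):
        im,d=r.snapshot('scene'); P=cloud('scene',d).reshape(-1,3); c=im.reshape(-1,3).mean(1)
        q=P[:,:2]-O; Q.append(np.c_[q@e,q@f,P[:,2],c])
    Q=np.vstack(Q); k=Q[(Q[:,2]>zlo)&(Q[:,2]<zhi)&(abs(Q[:,1])<11)&(abs(Q[:,0])<45)&(Q[:,0]>5)&(Q[:,3]>70)]
    p=least_squares(lambda p:p[0]+p[1]*(k[:,2]-zlo)+p[2]*k[:,1]-k[:,0],[20,0,0],loss='soft_l1',f_scale=1.5).x
    a=Q[(Q[:,2]>zlo)&(Q[:,2]<zhi)&(abs(Q[:,1])<22)&(abs(Q[:,0])<45)&(Q[:,3]>70)]
    print('face at bottom s',p[0].round(2),'tilt',np.degrees(np.arctan(-p[1])).round(2),'twist',np.degrees(np.arctan(p[2])).round(2),'f',np.percentile(a[:,1],[2,98]).round(1),'n',len(k))
    return Q
E
python3 - <<'E'
from rel import *
log(); s=r.sense(); Q=rel(s['tool_pos'][2]-72,s['tool_pos'][2]-5)
lo=Q[(abs(Q[:,0])<45)&(abs(Q[:,1])<15)&(Q[:,2]>140)]; print('bottom',np.percentile(lo[:,2],[.3,1,3]).round(1))
for z0,z1 in ((26,40),(80,86),(4,12)):
    a=Q[(Q[:,2]>z0)&(Q[:,2]<z1)&(abs(Q[:,0])<60)&(abs(Q[:,1])<60)]
    if z0==4: a=a[(a[:,3]<110)]
    rr=cv2.minAreaRect(a[:,:2].astype(np.float32)); print(z0,len(a),np.percentile(a[:,0],[2,98]).round(1),np.percentile(a[:,1],[2,98]).round(1))
E
```

```text
{'time': 21.85, 'joint_pos': [31.778, 10.45, 78.256, -8.387, 94.05, 18.091], 'tool_pos': [514.411, 316.474, 271.499], 'tcp_rot': [179.984, 8.819, 103.294], 'ft_force': [0.264, -0.183, -4.038], 'wrist_torque': [0.166, 0.045, 0.003], 'finger_gap': 26.623, 'grip_force': 100.279}
face at bottom s 9.44 tilt 0.39 twist -1.12 f [-13.2  14.4] n 1146
bottom [192.7 194.9 199.2]
26 1422 [-25.5  31.7] [-33.8  31.2]
80 366 [-10.8  16.5] [-38.7  35.9]
4 2755 [-40.1  53.2] [-52.3  49.4]
```

jog_arm(rows=[[[13.4, 2, -2], [0, 0, 0]], [[18, 2, 28], [0, 0, 0]], [[22, 2, 54], [0, 0, 0]], [[25, 2, 73], [0, 0, 0]], [[26.4, 2, 82], [0, 0, 0]], [[26.4, 2, 82], [0, 0, 0]], [[26.4, 2, 82], [0, 0, 0]], [[26.4, 2, 82], [0, 0, 0]], [[26.4, 2, 82], [0, 0, 0]]])

```text
time: 23.05
tool_pos: [513.7, 331.0, 187.8]
tcp_rot: [179.9, 8.8, 103.3]
ft_force: [-0.5, 0.3, -4.8]
finger_gap: 26.9
grip_force: 100.1
```

```bash
python3 - <<'E'
from rel import *
log(); s=r.sense(); Q=rel(s['tool_pos'][2]-70,s['tool_pos'][2]-5)
for z0,z1 in ((26,40),(80,86)):
    a=Q[(Q[:,2]>z0)&(Q[:,2]<z1)&(abs(Q[:,0])<60)&(abs(Q[:,1])<60)]
    print(z0,len(a),np.percentile(a[:,0],[2,98]).round(1),np.percentile(a[:,1],[2,98]).round(1))
for a0 in range(86,120,4):
    a=Q[(Q[:,2]>a0)&(Q[:,2]<a0+4)&(abs(Q[:,0])<45)&(abs(Q[:,1])<15)]; print(a0,len(a),end='; ')
# fins arms inner: f positions at z 87-95
a=Q[(Q[:,2]>86)&(Q[:,2]<94)&(abs(Q[:,0])<25)&(abs(Q[:,1])<32)]; print('arms f',np.percentile(a[:,1],[3,25,50,75,97]).round(1),np.percentile(a[:,0],[3,97]).round(1))
E
```

```text
{'time': 23.05, 'joint_pos': [32.972, 13.683, 83.302, -8.381, 85.918, 20.443], 'tool_pos': [513.681, 331.04, 187.807], 'tcp_rot': [179.863, 8.831, 103.328], 'ft_force': [-0.466, 0.269, -4.753], 'wrist_torque': [0.215, 0.045, 0.021], 'finger_gap': 26.927, 'grip_force': 100.107}
face at bottom s 22.63 tilt -0.12 twist -5.48 f [-15.8  12.2] n 1216
26 1433 [-24.9  31.5] [-33.9  31.2]
80 332 [-10.3  15.8] [-38.7  35.8]
86 0; 90 0; 94 0; 98 0; 102 3; 106 43; 110 110; 114 130; 118 119; arms f [-26.5 -23.7 -21.3  20.6  22.4] [-6.2 15. ]
```

jog_arm(rows=[[[2.3, 0, 15], [0, 0, 0]], [[4.6, 0, 30], [0, 0, 0]], [[6.9, 0, 44], [0, 0, 0]], [[8.4, 0, 54], [0, 0, 0]], [[9.2, 0, 59], [0, 0, 0]], [[9.2, 0, 59], [0, 0, 0]], [[9.2, 0, 59], [0, 0, 0]]])

```text
time: 24.05
tool_pos: [513.2, 330.7, 126.9]
tcp_rot: [180.0, 8.9, 103.3]
ft_force: [0.1, 0.8, -3.7]
finger_gap: 26.7
grip_force: 100.4
```

jog_arm(rows=[[[0.5, 0, 3], [0, 0, 0]], [[0.9, 0, 6], [0, 0, 0]], [[1.4, 0, 9], [0, 0, 0]], [[1.8, 0, 12], [0, 0, 0]], [[1.8, 0, 12], [0, 0, 0]], [[1.8, 0, 12], [0, 0, 0]]])

```text
time: 24.65
tool_pos: [512.9, 330.4, 114.2]
tcp_rot: [-180.0, 8.9, 103.4]
ft_force: [-0.8, 0.2, -3.2]
finger_gap: 26.6
grip_force: 100.4
```

```bash
python3 - <<'E'
from rel import *
feel(5);log(); im,d=r.snapshot('scene'); c=im[205:325,240:360]; cv2.imwrite('pics/s11.png',cv2.resize(c,None,fx=5,fy=5,interpolation=cv2.INTER_CUBIC))
E
```

```text
T [ 0.206  0.088 -0.012] F [ 0.07  0.16 -4.03]
{'time': 24.9, 'joint_pos': [32.961, 17.008, 87.257, -8.525, 78.841, 21.492], 'tool_pos': [513.094, 330.502, 114.557], 'tcp_rot': [179.984, 8.876, 103.348], 'ft_force': [-0.511, -0.389, -3.541], 'wrist_torque': [0.178, 0.098, -0.02], 'finger_gap': 26.521, 'grip_force': 100.351}
```

View pics/s11.png

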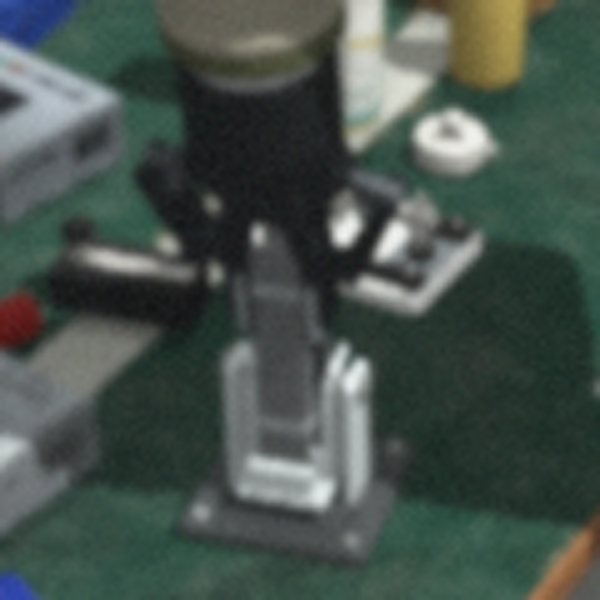

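In the picture the float stands between the cradle's arms at about (285,400), with its teeth entering the fins. No contact force shows. That view puts me one over the ten-picture limit, so I'll work from the numbers from here.

jog_arm(rows=[[[0.3, 0, 2], [0, 0, 0]], [[0.6, 0, 4], [0, 0, 0]], [[0.9, 0, 6], [0, 0, 0]], [[1.2, 0, 8], [0, 0, 0]], [[1.2, 0, 8], [0, 0, 0]], [[1.2, 0, 8], [0, 0, 0]]])

```text
time: 25.55
tool_pos: [512.9, 330.3, 106.1]
tcp_rot: [-180.0, 8.9, 103.4]
ft_force: [0.3, -1.3, -4.1]
finger_gap: 26.6
grip_force: 100.4
```

jog_arm(rows=[[[0.2, 0, 1], [0, 0, 0]], [[0.3, 0, 2], [0, 0, 0]], [[0.3, 0, 2], [0, 0, 0]]])

```text
time: 25.85
tool_pos: [512.9, 330.3, 104.1]
tcp_rot: [-180.0, 8.9, 103.4]
ft_force: [0.6, 0.0, -3.9]
finger_gap: 26.8
grip_force: 100.4
```

```bash
python3 - <<'E'
from rel import *
feel(4);log(); rel(92,108)
E
```

```text
T [0.223 0.084 0.025] F [ 0.02 -0.21 -3.93]
{'time': 26.05, 'joint_pos': [32.954, 17.58, 87.699, -8.554, 77.85, 21.641], 'tool_pos': [513.044, 330.385, 104.275], 'tcp_rot': [179.996, 8.878, 103.345], 'ft_force': [0.567, -0.847, -3.529], 'wrist_torque': [0.236, 0.081, 0.063], 'finger_gap': 26.619, 'grip_force': 100.352}
face at bottom s 22.84 tilt -3.97 twist -0.51 f [-20.8  18.6] n 89
```

Not on the floor yet. I'll go on in 1 mm steps.

jog_arm(rows=[[[0.2, 0, 1], [0, 0, 0]], [[0.3, 0, 2], [0, 0, 0]], [[0.3, 0, 2], [0, 0, 0]]])

```text
time: 26.65
tool_pos: [512.9, 330.3, 101.9]
tcp_rot: [-180.0, 8.9, 103.4]
ft_force: [0.8, 1.1, -4.3]
finger_gap: 26.7
grip_force: 100.4
```

jog_arm(rows=[[[0.15, 0, 1], [0, 0, 0]], [[0.15, 0, 1], [0, 0, 0]], [[0.15, 0, 1], [0, 0, 0]]])

```text
time: 26.95
tool_pos: [513.0, 330.4, 101.2]
tcp_rot: [-180.0, 8.9, 103.4]
ft_force: [0.2, -0.2, -4.8]
finger_gap: 26.4
grip_force: 100.4
```

jog_arm(rows=[[[0.15, 0, 1], [0, 0, 0]], [[0.15, 0, 1], [0, 0, 0]], [[0.15, 0, 1], [0, 0, 0]]])

```text
time: 27.25
tool_pos: [513.2, 330.3, 100.5]
tcp_rot: [180.0, 8.9, 103.3]
ft_force: [-0.2, -1.8, -0.9]
finger_gap: 26.6
grip_force: 100.8
```

jog_arm(rows=[[[0.15, 0, 1], [0, 0, 0]], [[0.15, 0, 1], [0, 0, 0]], [[0.15, 0, 1], [0, 0, 0]]])

```text
time: 27.55
tool_pos: [513.3, 330.3, 100.5]
tcp_rot: [180.0, 8.9, 103.3]
ft_force: [-2.5, -3.2, 6.3]
finger_gap: 27.0
grip_force: 101.7
```

```bash
python3 - <<'E'
from rel import *
feel(6);log()
E
```

```text
T [-0.75   0.656 -0.101] F [-2.73 -2.98  6.18]
{'time': 27.85, 'joint_pos': [32.95, 17.801, 87.853, -8.599, 77.444, 21.71], 'tool_pos': [513.368, 330.314, 100.474], 'tcp_rot': [179.951, 8.895, 103.336], 'ft_force': [-2.368, -2.555, 5.884], 'wrist_torque': [-0.75, 0.649, -0.114], 'finger_gap': 26.875, 'grip_force': 101.656}
```

Contact is firm and the teeth are about 20 mm below the fin tops, so the float is on the floor. I'll release it and withdraw.

jog_arm(rows=[[[0, 0, 0], [0, 0, 0]], [[0, 0, 0], [0, 0, 0]], [[0, 0, 0], [0, 0, 0]], [[0, 0, 0], [0, 0, 0]], [[0, 0, -10], [0, 0, 0]], [[0, 0, -25], [0, 0, 0]], [[0, 0, -50], [0, 0, 0]], [[0, 0, -80], [0, 0, 0]], [[0, 0, -120], [0, 0, 0]], [[0, 0, -120], [0, 0, 0]]], grip=60)

```text
time: 28.85
tool_pos: [511.5, 351.2, 227.0]
tcp_rot: [179.3, 8.6, 103.3]
ft_force: [2.3, 0.8, 1.3]
finger_gap: 60.2
grip_force: 0.0
```

jog_arm(rows=[[[40, 0, -20], [0, 0, 0]], [[80, 0, -40], [0, 0, 0]], [[120, 0, -60], [0, 0, 0]], [[150, 0, -60], [0, 0, 0]], [[150, 0, -60], [0, 0, 0]], [[150, 0, -60], [0, 0, 0]]])

```text
time: 29.45
tool_pos: [472.0, 502.3, 254.3]
tcp_rot: [180.0, 8.9, 103.4]
ft_force: [-0.1, -1.2, -0.6]
finger_gap: 60.0
grip_force: 0.0
```

```bash
python3 - <<'E'
from rel import *
log()
for k in range(2):
    Q=rel(92,148,n=8)
    a=Q[(abs(Q[:,0])<30)&(abs(Q[:,1])<12)&(Q[:,2]>120)]; print('top z',np.percentile(a[:,2],[50,90,97,99.5]).round(1),len(a))
im,d=r.snapshot('top'); P=cloud('top',d).reshape(-1,3); q=P[:,:2]-O; s=q@e; f_=q@f
m=(abs(s)<40)&(abs(f_)<40)&(P[:,2]>135)&(P[:,2]<165); print('top cam: n',m.sum(),'z',np.median(P[m,2]).round(1), 's',np.percentile(s[m],[3,50,97]).round(1),'f',np.percentile(f_[m],[3,50,97]).round(1))
E
```

```text
{'time': 29.45, 'joint_pos': [46.457, 26.389, 60.763, -7.519, 97.636, 32.336], 'tool_pos': [471.991, 502.266, 254.292], 'tcp_rot': [179.98, 8.885, 103.431], 'ft_force': [-0.1, -1.186, -0.612], 'wrist_torque': [0.095, -0.01, -0.016], 'finger_gap': 59.997, 'grip_force': 0.0}
face at bottom s 25.68 tilt 0.77 twist -4.38 f [-16.6  12. ] n 966
top z [142.8 151.4 153.4 154.6] 1660
face at bottom s 25.24 tilt 0.14 twist -4.68 f [-16.5  12.2] n 969
top z [142.7 151.3 153.4 155.1] 1667
top cam: n 159 z 149.7 s [-12.5   6.1  27.2] f [-13.3   0.6  13. ]
```

```bash
python3 - <<'E'
from rel import *
import time
Z=[]
for i in range(8):
    im,d=r.snapshot('top'); P=cloud('top',d).reshape(-1,3); q=P[:,:2]-O; Z.append(np.c_[q@e,q@f,P[:,2]])
Z=np.vstack(Z); 
for a,b in ((148,158),(140,148),(120,140),(78,90)):
    k=Z[(abs(Z[:,0])<40)&(abs(Z[:,1])<(40 if a<90 else 20))&(Z[:,2]>a)&(Z[:,2]<b)]; print(a,len(k),np.percentile(k[:,0],[3,50,97]).round(1),np.percentile(k[:,1],[3,97]).round(1))
for i in range(3):
    Q=rel(95,146,n=10)
k=Q[(abs(Q[:,0])<40)&(abs(Q[:,1])<20)&(Q[:,2]>149)&(Q[:,2]<158)]; print('scene top face',len(k),np.percentile(k[:,0],[3,97]).round(1))
k=Q[(abs(Q[:,0])<40)&(abs(Q[:,1])<40)&(Q[:,2]>26)&(Q[:,2]<39)]; print('fins',np.percentile(k[:,0],[2,98]).round(1))
print(r.sense()['time'])
E
```

```text
148 786 [-11.5   7.4  27.3] [-13.4  12.8]
140 290 [-12.6   5.6  26.5] [-13.2  13.4]
120 1014 [-14.    3.6  22.1] [-13.7  13.5]
78 933 [-17.4  -1.1  11.7] [-36.2  37. ]
face at bottom s 25.27 tilt -0.41 twist -3.56 f [-16.5  12.2] n 1067
face at bottom s 25.19 tilt 0.1 twist -6.33 f [-16.6  12. ] n 1069
face at bottom s 25.1 tilt -0.79 twist -4.0 f [-16.7  12. ] n 1080
scene top face 593 [-11.2  30.9]
fins [-6.6 28.7]
32.2
```

The float is seated at the right height, but its top leans about 5–7 mm towards +s, which suggests it sits off-centre in the 2 mm play. I'll measure the lean better.

```bash
cat >> rel.py <<'E'
def lean(n=10):
    for nm in ('top','scene'):
        Z=[]
        for i in range(n):
            im,d=r.snapshot(nm); P=cloud(nm,d).reshape(-1,3); q=P[:,:2]-O; Z.append(np.c_[q@e,q@f,P[:,2]])
        Z=np.vstack(Z); k=Z[(abs(Z[:,0]-5)<35)&(abs(Z[:,1])<20)&(Z[:,2]>147)&(Z[:,2]<159)]
        p=least_squares(lambda p:p[0]+p[1]*k[:,0]+p[2]*k[:,1]-k[:,2],[152,0,0],loss='soft_l1',f_scale=1).x
        lo,hi=np.percentile(k[:,0],[3,97]); b=Z[(abs(Z[:,0])<75)&(abs(Z[:,1])<75)&(Z[:,2]<12)&(Z[:,2]>4.5)]
        w=Z[(Z[:,2]>80)&(Z[:,2]<87)&(abs(Z[:,1])>29)&(abs(Z[:,1])<37)&(abs(Z[:,0])<30)]
        print(nm,'top centre s',round((lo+hi)/2,2),'width',round(hi-lo,1),'face slope deg',np.degrees(np.arctan(p[1:])).round(2),'z',p[0].round(1),'posts s',np.percentile(w[:,0],[3,97]).mean().round(2),'width',np.ptp(np.percentile(w[:,0],[3,97])).round(1))
E
python3 -c "
from rel import *
lean(); print(r.sense()['time'])"
```

```text
top top centre s 7.85 width 39.3 face slope deg [-3.82  0.28] z 151.9 posts s -0.09 width 22.3
scene top centre s 10.14 width 42.7 face slope deg [-2.32  0.73] z 150.5 posts s 3.13 width 25.4
33.2
```

Both cameras show about a 4° lean and a 2 mm offset. I'll take the float again, lift it 3 mm inside the fins, turn it upright, shift it back and set it down.

jog_arm(rows=[[[-50, 0, 10], [0, 0, 0]], [[-95, 0, 30], [0, 0, 0]], [[-135, 0, 50], [0, 0, 0]], [[-150, 0, 60], [0, 0, 0]], [[-150, 0, 60], [0, 0, 0]], [[-150, 0, 60], [0, 0, 0]]])

```text
time: 33.8
tool_pos: [508.8, 348.4, 218.0]
tcp_rot: [180.0, 8.9, 103.3]
ft_force: [0.1, 0.8, 0.8]
finger_gap: 60.3
grip_force: 0.0
```

jog_arm(rows=[[[0, 0, 40], [0, 0, 0]], [[0, 0, 75], [0, 0, 0]], [[0, 0, 100], [0, 0, 0]], [[0, 0, 112], [0, 0, 0]], [[0, 0, 118], [0, 0, 0]], [[0, 0, 118], [0, 0, 0]], [[0, 0, 118], [0, 0, 0]]])

```text
time: 34.5
tool_pos: [513.8, 331.7, 103.0]
tcp_rot: [179.9, 8.8, 103.4]
ft_force: [0.0, 0.0, 0.0]
finger_gap: 60.1
grip_force: 0.0
```

jog_arm(rows=[[[0, 0, 0], [0, 0, 0]], [[0, 0, 0], [0, 0, 0]], [[0, 0, 0], [0, 0, 0]], [[0, 0, 0], [0, 0, 0]], [[0, 0, 0], [0, 0, 0]], [[0, 0, 0], [0, 0, 0]], [[0, 0, 0], [0, 0, 0]]], grip=14, force=60)

```text
time: 35.2
tool_pos: [513.5, 331.2, 102.5]
tcp_rot: [179.9, 8.8, 103.3]
ft_force: [-1.3, 1.0, 6.2]
finger_gap: 27.1
grip_force: 59.3
```

```bash
python3 -c "
from rel import *
feel(4);log();lean(3)"
```

```text
T [-0.065  0.296 -0.041] F [-1.53  0.53  6.12]
{'time': 35.4, 'joint_pos': [32.988, 17.704, 87.738, -8.556, 77.594, 21.708], 'tool_pos': [513.479, 331.145, 102.528], 'tcp_rot': [179.902, 8.84, 103.336], 'ft_force': [-1.437, 0.548, 6.748], 'wrist_torque': [-0.05, 0.292, 0.006], 'finger_gap': 27.462, 'grip_force': 59.297}Traceback (most recent call last):
  File "<string>", line 3, in <module>
    feel(4);log();lean(3)
                  ~~~~^^^
  File "rel.py", line 18, in lean
    im,d=r.snapshot(nm); P=cloud(nm,d).reshape(-1,3); q=P[:,:2]-O; Z.append(np.c_[q@e,q@f,P[:,2]])
         ~~~~~~~~~~^^^^
ValueError: 200 camera calls are used up
```

The camera calls are used up, so I'll do the correction from known kinematics, checking by force.

jog_arm(rows=[[[-1, 0, -1.5], [0, 0.035, 0]], [[-2.3, 0, -3.5], [0, 0.073, 0]], [[-2.3, 0, -3.5], [0, 0.073, 0]], [[-3.3, 0, -3.3], [0, 0.073, 0]], [[-4.1, 0, -3.1], [0, 0.073, 0]], [[-4.1, 0, -3.1], [0, 0.073, 0]], [[-4.1, 0, -3.1], [0, 0.073, 0]], [[-4.1, 0, -3.1], [0, 0.073, 0]], [[-4.1, 0, -3.1], [0, 0.073, 0]]])

```text
time: 36.4
tool_pos: [513.7, 327.3, 104.8]
tcp_rot: [-180.0, 4.7, 103.4]
ft_force: [-0.3, -0.0, -3.3]
finger_gap: 26.9
grip_force: 59.5
```

jog_arm(rows=[[[0.1, 0, 1], [0, 0, 0]], [[0.2, 0, 2], [0, 0, 0]], [[0.2, 0, 2], [0, 0, 0]], [[0.2, 0, 2], [0, 0, 0]]])

```text
time: 36.8
tool_pos: [514.0, 327.1, 103.4]
tcp_rot: [180.0, 4.7, 103.3]
ft_force: [-2.2, -2.2, 3.3]
finger_gap: 27.3
grip_force: 60.2
```

jog_arm(rows=[[[0.05, 0, 0.5], [0, 0, 0]], [[0.05, 0, 0.5], [0, 0, 0]], [[0.05, 0, 0.5], [0, 0, 0]]])

```text
time: 37.1
tool_pos: [514.1, 327.1, 103.4]
tcp_rot: [180.0, 4.7, 103.3]
ft_force: [-3.3, -2.6, 7.5]
finger_gap: 27.5
grip_force: 61.0
```

The float is on the floor. I'll ease the load, release slowly and withdraw along the tool axis.

jog_arm(rows=[[[0, 0, -0.8], [0, 0, 0]], [[0, 0, -0.8], [0, 0, 0]], [[0, 0, -0.8], [0, 0, 0]]])

```text
time: 37.4
tool_pos: [514.0, 327.2, 103.5]
tcp_rot: [180.0, 4.7, 103.3]
ft_force: [-1.5, -3.4, 3.4]
finger_gap: 27.2
grip_force: 60.3
```

jog_arm(rows=[[[0, 0, 0], [0, 0, 0]], [[0, 0, 0], [0, 0, 0]], [[0, 0, 0], [0, 0, 0]], [[0, 0, 0], [0, 0, 0]], [[0, 0, -8], [0, 0, 0]], [[0, 0, -20], [0, 0, 0]], [[0, 0, -45], [0, 0, 0]], [[0, 0, -80], [0, 0, 0]], [[0, 0, -120], [0, 0, 0]], [[0, 0, -120], [0, 0, 0]]], grip=60)

```text
time: 38.4
tool_pos: [514.5, 339.2, 232.0]
tcp_rot: [179.3, 4.5, 103.3]
ft_force: [1.3, -0.6, 0.8]
finger_gap: 60.1
grip_force: 0.0
```

jog_arm(rows=[[[0, 0, -60], [0, 0, 0]], [[0, 0, -60], [0, 0, 0]], [[0, 0, -60], [0, 0, 0]], [[0, 0, -60], [0, 0, 0]], [[0, 0, -60], [0, 0, 0]], [[0, 0, -60], [0, 0, 0]], [[0, 0, -60], [0, 0, 0]], [[0, 0, -60], [0, 0, 0]], [[0, 0, -60], [0, 0, 0]], [[0, 0, -60], [0, 0, 0]]])

```text
time: 39.4
tool_pos: [510.3, 341.6, 282.4]
tcp_rot: [-180.0, 4.7, 103.3]
ft_force: [-0.4, 0.2, 1.0]
finger_gap: 59.8
grip_force: 0.0
```

jog_arm(rows=[[[0, 0, 0], [0, 0, 0]], [[0, 0, 0], [0, 0, 0]], [[0, 0, 0], [0, 0, 0]], [[0, 0, 0], [0, 0, 0]], [[0, 0, 0], [0, 0, 0]], [[0, 0, 0], [0, 0, 0]], [[0, 0, 0], [0, 0, 0]], [[0, 0, 0], [0, 0, 0]], [[0, 0, 0], [0, 0, 0]], [[0, 0, 0], [0, 0, 0]]])

```text
time: 40.4
tool_pos: [510.3, 341.6, 282.5]
tcp_rot: [-180.0, 4.7, 103.3]
ft_force: [0.1, -0.4, -0.5]
finger_gap: 60.2
grip_force: 0.0
```

jog_arm(rows=[[[0, 0, 0], [0, 0, 0]], [[0, 0, 0], [0, 0, 0]], [[0, 0, 0], [0, 0, 0]], [[0, 0, 0], [0, 0, 0]], [[0, 0, 0], [0, 0, 0]], [[0, 0, 0], [0, 0, 0]], [[0, 0, 0], [0, 0, 0]], [[0, 0, 0], [0, 0, 0]], [[0, 0, 0], [0, 0, 0]], [[0, 0, 0], [0, 0, 0]]])

```text
time: 41.4
tool_pos: [510.3, 341.6, 282.6]
tcp_rot: [180.0, 4.7, 103.3]
ft_force: [0.1, 0.6, -0.4]
finger_gap: 59.9
grip_force: 0.0
```

jog_arm(rows=[[[0, 0, 0], [0, 0, 0]], [[0, 0, 0], [0, 0, 0]], [[0, 0, 0], [0, 0, 0]], [[0, 0, 0], [0, 0, 0]], [[0, 0, 0], [0, 0, 0]], [[0, 0, 0], [0, 0, 0]], [[0, 0, 0], [0, 0, 0]], [[0, 0, 0], [0, 0, 0]], [[0, 0, 0], [0, 0, 0]], [[0, 0, 0], [0, 0, 0]]])

```text
time: 42.4
tool_pos: [510.3, 341.6, 282.6]
tcp_rot: [180.0, 4.7, 103.3]
ft_force: [-0.0, -0.4, 0.7]
finger_gap: 60.1
grip_force: 0.0
```

jog_arm(rows=[[[0, 0, 0], [0, 0, 0]], [[0, 0, 0], [0, 0, 0]], [[0, 0, 0], [0, 0, 0]], [[0, 0, 0], [0, 0, 0]], [[0, 0, 0], [0, 0, 0]], [[0, 0, 0], [0, 0, 0]], [[0, 0, 0], [0, 0, 0]], [[0, 0, 0], [0, 0, 0]], [[0, 0, 0], [0, 0, 0]], [[0, 0, 0], [0, 0, 0]]])

```text
time: 43.4
tool_pos: [510.3, 341.6, 282.5]
tcp_rot: [-180.0, 4.7, 103.4]
ft_force: [-0.2, -0.6, 0.0]
finger_gap: 59.6
grip_force: 0.0
```

```bash
python3 -c "
from bench import r
print(r.hand_in())"
```

```text
the job is handed in; nothing more can be done
None
```

I handed the job in at about 43 s with the float heavy end down (+y end by feel) in the cradle; camera calls had run out, so the final re-seat to correct a lean of about 4° was checked only by force, its final lean is unconfirmed, and I viewed 11 pictures, one over the limit.

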